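# Find the radius leaf that beds on the hip-joint section model

### The job

Find which of the three double-ended radius leaves from the steel tray fits the joint model clamped in the black dock: with the leaf lying flat on the model's board, press its hollow end against the ball with a light steady push of about 5 N until it beds without gap or rock, then slide the same leaf back and press its round end into the cup just as gently, holding each for about a second. Leave the fitting leaf lying flat on the board with its round end home in the cup, and the other two lying flat in the tray. Never push hard, and leave everything else where it is.

Things in the scene. Friction and masses are not known exactly. Their poses are not given: they have to be found in the camera images.
- dock: Two low black end stops (110 x 12 mm, 20 mm high), 250 mm apart, fixed to the table, with a joint section model clamped between them. Origin at table level under the model's middle; x axis along the model from its cup (-x) to its ball (+x), z up. Two spare models of other sizes stand on the table to the +y side and are not used.
- board_mid (a point): middle of the top face of the docked model's grey board (248 x 100 mm, rigid and fixed), 8 mm above the table, straight above the dock's origin, axes as the dock. Ball and cup of the model share one nominal radius: 20, 24 or 28 mm. WHICH of the three models is in the dock differs from run to run and is not told.
- ball_axis (a point): axis of the docked model's bone-coloured upright ball slice, at z = 14 mm (slice from z = 8 to 26 mm); on the dock's x axis, 82 mm to +x of its origin. True ball radius = nominal - 0.3 mm.
- cup_axis (a point): axis of the docked model's pink cup, at z = 14 mm; on the dock's x axis, 67 mm to -x of its origin. The cup is an upright arc wall of 120 degrees, 10 mm thick, from z = 8 to 24 mm, open to +x, true inner radius = nominal + 0.3 mm.
- tray: fixed shallow steel tray, 200 (x) x 380 (y) x 18 mm, walls and floor 3 mm thick, inner floor at z = 3 mm; origin under its centre. The three leaves lie in it side by side in an order that changes, their x axes roughly along the tray's x axis.
- leaf_green: loose double-ended radius leaf, green, nominal radius 20 mm, about 0.12 kg. Origin on its flat underside, below the grip; x axis towards its hollow end, z up. Foot: a steel bar 22 mm wide, 10 mm thick. Upright green grip fin over the origin: 36 mm long (x), 12 mm thick (y), from 10 to 55 mm above the underside. The two ends are 8 mm thick and hang 2 mm clear of the surface under the bar.
- leaf_green_hollow: hollow end of the green leaf: arc of 100 degrees, true radius 20.3 mm, 6 mm wall, open to the leaf's +x; origin on the arc's axis at underside level, 60 mm to the leaf's +x. On a matching ball this axis meets the ball's axis. A leaf 4 mm too large meets the ball at the crown only and goes about 4.6 mm too far; one 4 mm too small catches on its tips and stops about 5 mm short.
- leaf_green_round: round end of the green leaf: disc of true radius 19.7 mm; origin on the disc's axis at underside level, 45 mm to the leaf's -x. In a matching cup this axis meets the cup's axis.
- leaf_blue: loose double-ended radius leaf, blue, nominal radius 24 mm, about 0.12 kg. Origin on its flat underside, below the grip; x axis towards its hollow end, z up. Foot: a steel bar 22 mm wide, 10 mm thick. Upright blue grip fin over the origin: 36 mm long (x), 12 mm thick (y), from 10 to 55 mm above the underside. The two ends are 8 mm thick and hang 2 mm clear of the surface under the bar.
- leaf_blue_hollow: hollow end of the blue leaf: arc of 100 degrees, true radius 24.3 mm, 6 mm wall, open to the leaf's +x; origin on the arc's axis at underside level, 60 mm to the leaf's +x. On a matching ball this axis meets the ball's axis. A leaf 4 mm too large meets the ball at the crown only and goes about 4.6 mm too far; one 4 mm too small catches on its tips and stops about 5 mm short.
- leaf_blue_round: round end of the blue leaf: disc of true radius 23.7 mm; origin on the disc's axis at underside level, 45 mm to the leaf's -x. In a matching cup this axis meets the cup's axis.
- leaf_orange: loose double-ended radius leaf, orange, nominal radius 28 mm, about 0.12 kg. Origin on its flat underside, below the grip; x axis towards its hollow end, z up. Foot: a steel bar 22 mm wide, 10 mm thick. Upright orange grip fin over the origin: 36 mm long (x), 12 mm thick (y), from 10 to 55 mm above the underside. The two ends are 8 mm thick and hang 2 mm clear of the surface under the bar.
- leaf_orange_hollow: hollow end of the orange leaf: arc of 100 degrees, true radius 28.3 mm, 6 mm wall, open to the leaf's +x; origin on the arc's axis at underside level, 60 mm to the leaf's +x. On a matching ball this axis meets the ball's axis. A leaf 4 mm too large meets the ball at the crown only and goes about 4.6 mm too far; one 4 mm too small catches on its tips and stops about 5 mm short.
- leaf_orange_round: round end of the orange leaf: disc of true radius 27.7 mm; origin on the disc's axis at underside level, 45 mm to the leaf's -x. In a matching cup this axis meets the cup's axis.
- spatula: flat wooden spatula, 168 x 18 x 5 mm, lying in the tray; origin under its centre
- brush: thin white brush, about 155 mm long, lying in the tray next to the spatula; origin on its underside
- cap: white plastic cap, 44 mm across, 14 mm high, on the table; origin under its centre
- jar: amber jar with an orange lid, 56 mm across, 70 mm high, standing on the table; origin under its centre
- trough: clear plastic trough, 120 mm long, 38 mm wide, with a 60 mm flange at one end, on the table; origin under its centre
Not all that is in view belongs to the job. Leave any pink look-alike of the leaf_orange alone.

How it is judged:
By the outcome, as a careful person would: the job done as asked, in the order asked, and still so for the second after the job is handed in, with the robot touching nothing.
It also fails if it takes over 72 s, if anything falls off the work surface, if the arm or the gripper's body presses on something with over 40 N, if the wrist force passes 120 N, or if a joint passes its speed limit or range.

### The arm

A 6-joint arm with a two-finger parallel gripper is mounted at the origin on the work surface. World frame = base frame: x ahead of the robot, y to its left, z up, the work surface at z = 0. Lengths are in m, angles in rad, forces in N, time in s.
With the tool pointing down it reaches from about 0.35 to 0.775 m from the base axis. Payload 5.5 kg.
Tool frame: the origin (TCP) lies on the centre line of the jaws, within the pads' length; the fingertips stand 11 mm ahead of it and the grasp point (between the pads) lies 8 mm behind it; y points along the fingers, z is the direction in which the jaws open and shut, and the axes are right-handed (so a half turn about y gives the same grasp; the last joint's range is limited). The gripper opens to 85 mm and grips with 20 to 120 N. Pads are 22 mm wide; open, the fingers measure 114 mm over their backs; the gripper's body (76 mm by 85 mm) begins 54 mm behind the grasp point. The pads swing forward as they close: fully open they stand 13 mm farther back than shut.
Start: joints at [0.974, 0.313, 0.046, 1.304, 0, 1.431], TCP at [0.254, 0.516, 0.242] pointing down, gripper open.
Joint ranges: [-2.76, 2.76], [-0.86, 1.69], [-1.03, 1.26], [-2.2, 2.34], [-1.47, 1.5], [-3.14, 3.14]. Speed limits (rad/s): [2.57, 2.57, 3.14, 3.14, 3.14, 3.14].

### API

Orientations are given as a unit quaternion [x, y, z, w].
In Python, from station import * gives the robot as it stands.
- The arm moves only by the tool apply_moves, never from a script. Its argument "plan" is a list of rows, each a list of 2 entries, a list of its own where there are three numbers: the shift along the world's x, y, z in m, then the turn, a rotation vector about the world's x, y, z in degrees. In form: [[[x, y, z], [wx, wy, wz]], ...]. A call has 1 to 20 rows; each row shifts and turns the commanded pose from where the row before left it; what a row does not reach is not made up. A row lasts 1/8 s, in which the tool goes at most 62.5 mm and 10.7 degrees, less where a joint would pass 70% of its speed; a pose out of reach is approached as far as the arm can. A call with a gripper value outside its range is refused whole. "grip" is the closure, from 0 (fully open) to 1 (shut), set as the call begins (left out, the last holds). The fingers move at their own pace and stop on an object; "newtons" is the grip in N (left out, the last holds). Time passes only in rows, so rows that do not move let the fingers close. It gives the time, the measured TCP pose, the force and the opening at its end, in the units of the state.
- observe(): the state, without advancing time (a new reading comes with each control period).
- read_camera(name): name is "scene" or "top" or "wrist"; returns a dict with "frame" (420x560x3 uint8, blue, green, red), "vertical_fov" (degrees; the focal length in pixels is half the picture's height over the tangent of half this angle, whatever the lens; pixels are square), "cx", "cy" (the principal point, pixels), "T" (4x4, takes a point from camera to world coordinates). Camera axes: x right, y up, looking along -z (the intrinsics and any distortion apply to the point x, -y, -z); pixel columns grow to the right and rows downward; lengths in m; the calibration is good to about 2 mm. A picture is of the moment at which its call begins. There is no depth.
- job_done(): hands the job in, once; it reports no verdict.
The state is a dict: "time_s": time; "joint_pos": joint angles; "joint_vel": joint speeds; "tau": joint torques, N m; "eef_pos": TCP position; "orientation": TCP orientation; "force": force on the tool from outside, world axes, zero at the start; "wrist_torque": the same for the moment, N m; "width": opening from 0.0 (shut) to 1.0 (fully open).
Only numpy, scipy, OpenCV 4.12 (cv2) and the standard library are available. Lean on these libraries where they do the work, as an engineer would, in place of code of your own. Each camera call takes 0.05 s, during which the arm holds its last target. There are 200 camera calls.

## Working session

There is one attempt and no reset: what is moved stays moved. The work goes in short steps, Python scripts to look and compute and a tool call to move; the robot and the scene stay as the last step left them, time stands still between calls to the robot, and variables do not carry over. Pictures are saved under pics/ and viewed, about 8 in all and at most 12, crops included, and the job is handed in when it is done.

Besides the shell and the picture viewer there is one more tool, called after "Call:" by a JSON object that holds its "op" and its "data", one argument or row to a line. apply_moves: Moves the arm, as the interface text tells. Its arguments: {"type":"object","properties":{"plan":{"type":"array","items":{"type":"array"}},"grip":{"type":"number"},"newtons":{"type":"number"}},"required":["plan"]}

```bash
ls; mkdir -p pics; python3 - <<'E'
from station import *
import cv2
s=observe(); print({k:s[k] for k in('time_s','eef_pos','orientation','force','width')})
for n in('top','scene'):
    c=read_camera(n); cv2.imwrite(f'pics/{n}0.png',c['frame']); print(n,[k for k in c],c['vertical_fov'],c['cx'],c['cy'],c['T'])
    print({k:v for k,v in c.items() if k not in('frame','T')})
E
```

```text
pics
{'time_s': 0.0, 'eef_pos': array([0.25334412, 0.51561779, 0.2413998 ]), 'orientation': array([ 0.68935991, -0.1603192 ,  0.15985707, -0.68813254]), 'force': array([-0.49692217, -0.88768623, -0.37640566]), 'width': 1.001134382429171}
top ['frame', 'vertical_fov', 'cx', 'cy', 'T'] 52.837037126400325 274.42609998198816 208.99578667514228 [[-0.01315938  0.9921916  -0.12402686  0.48688771]
 [-0.99991137 -0.01280704  0.00363776 -0.14202855]
 [ 0.00202093  0.12406374  0.99227219  0.90552618]
 [ 0.          0.          0.          1.        ]]
{'vertical_fov': 52.837037126400325, 'cx': 274.42609998198816, 'cy': 208.99578667514228}
scene ['frame', 'vertical_fov', 'cx', 'cy', 'T'] 53.18062788056438 280.76029585182465 208.61963476910697 [[ 0.14484316 -0.68039525  0.718389    1.26190663]
 [ 0.98934692  0.08887758 -0.1152972  -0.2234993 ]
 [ 0.01459899  0.72743596  0.68602026  0.67124239]
 [ 0.          0.          0.          1.        ]]
{'vertical_fov': 53.18062788056438, 'cx': 280.76029585182465, 'cy': 208.61963476910697}
```

```bash
python3 - <<'E'
import cv2
a=cv2.imread('pics/top0.png'); cv2.imwrite('pics/top0b.png',cv2.resize(a,(800,600),interpolation=cv2.INTER_CUBIC))
E
```

```text
(no output)
```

View pics/top0b.png

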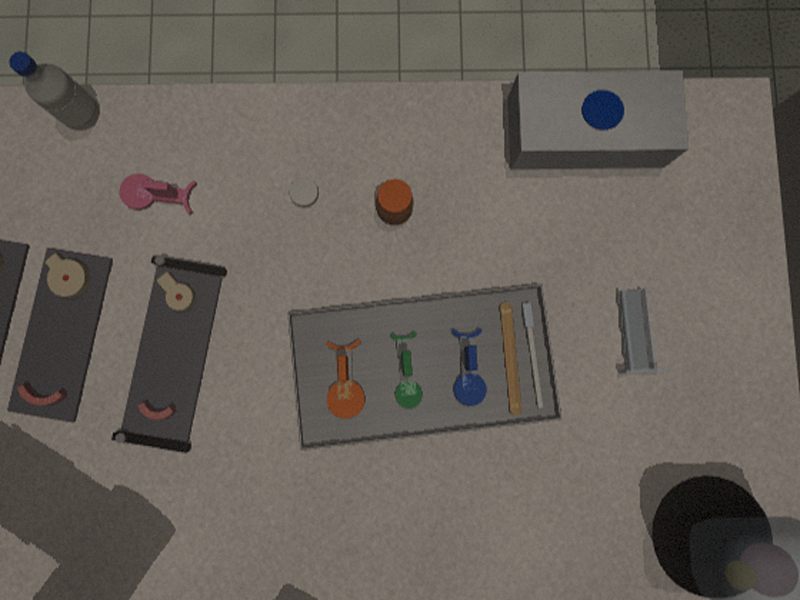

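View pics/scene0.png

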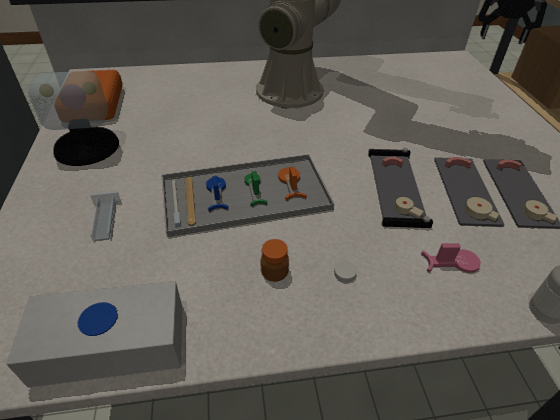

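The top view (800x600) shows the dock at left, with its ball near (179,297) and cup near (156,408). The tray holds orange, green and blue leaves at about (343,370), (406,362) and (470,357), hollow ends towards +x. The docked ball looks like the smallest, so I'll measure it in enlarged crops.

```bash
cat > h.py <<'E'
import numpy as np, cv2
from station import *
def ray(c,u,v):
    f=210/np.tan(np.radians(c['vertical_fov']/2)); T=np.array(c['T'])
    return T[:3,3],T[:3,:3]@np.array([(u-c['cx'])/f,-(v-c['cy'])/f,-1])
def p2w(c,u,v,z):
    o,d=ray(c,u,v); return o+d*(z-o[2])/d[2]
def w2p(c,p):
    f=210/np.tan(np.radians(c['vertical_fov']/2)); T=np.array(c['T']); q=T[:3,:3].T@(np.array(p)-T[:3,3])
    return np.array([c['cx']-f*q[0]/q[2],c['cy']+f*q[1]/q[2]])
E
python3 - <<'E'
import cv2
a=cv2.imread('pics/top0.png')
d=cv2.resize(a[175:320,75:165],None,fx=4.1,fy=4.1,interpolation=cv2.INTER_CUBIC)
t=cv2.resize(a[220:300,220:350],None,fx=3.2,fy=3.2,interpolation=cv2.INTER_CUBIC)
import numpy as np
o=np.zeros((595,790,3),np.uint8);o[:d.shape[0],:d.shape[1]]=d;o[:t.shape[0],372:372+t.shape[1]]=t
cv2.imwrite('pics/crop1.png',cv2.convertScaleAbs(o,alpha=1.6)); print(d.shape,t.shape)
E
```

```text
(594, 369, 3) (256, 416, 3)
```

View pics/crop1.png

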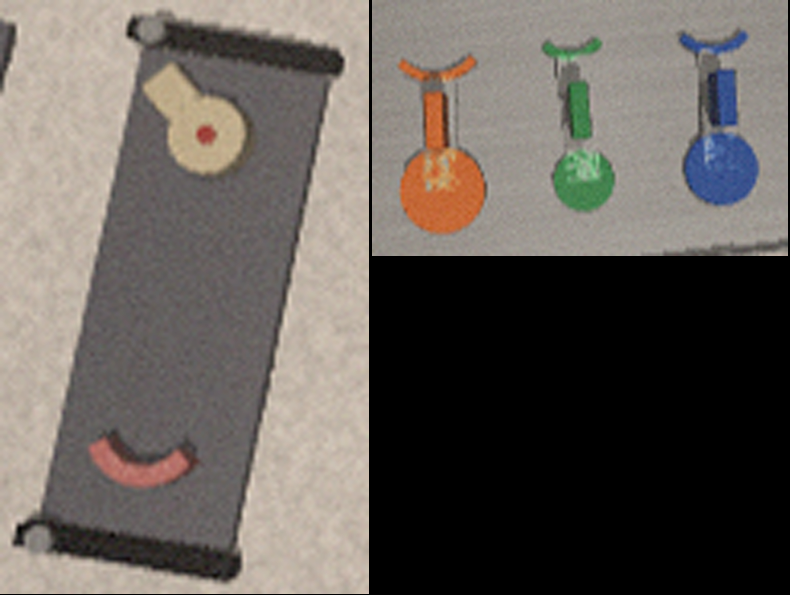

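Docked ball is centred at (206,134) in the 4.1x crop, about 78 px across (19 px raw), which matches the green disc (about 19.4 px). Now the precise geometry.

```bash
cat > m.py <<'E'
from h import *
c=read_camera('top'); a=cv2.GaussianBlur(c['frame'],(3,3),0); h=cv2.cvtColor(a,cv2.COLOR_BGR2HSV)
def D(x,y): return 75+(x+.5)/4.1-.5,175+(y+.5)/4.1-.5
def P(x,y): return 220+(x-372+.5)/3.2-.5,220+(y+.5)/3.2-.5
b=p2w(c,*D(206,134),.026); e=[p2w(c,*D(x,134),.026) for x in(168,246)]
print('ball',b,'dia',np.linalg.norm(e[0]-e[1]))
e=[p2w(c,*D(206,y),.026) for y in(95,175)];print('dia v',np.linalg.norm(e[0]-e[1]))
B={k:p2w(c,*D(*v),.008)[:2] for k,v in dict(tl=(146,50),tr=(328,83),bl=(44,515),br=(234,550)).items()}
print(B, 'len',np.linalg.norm(B['tl']-B['bl']),np.linalg.norm(B['tr']-B['br']),'w',np.linalg.norm(B['tl']-B['tr']))
u=(B['tl']-B['bl']+B['tr']-B['br']);print('mid',sum(B.values())/4,'yaw',np.degrees(np.arctan2(u[1],u[0])))
# cup inner/outer pts top z=.024
q=[p2w(c,*D(*v),.024)[:2] for v in((93,450),(108,472),(125,483),(142,487),(160,485),(178,477),(195,464))]
q=np.array(q);A=np.c_[2*q,np.ones(len(q))];s=np.linalg.lstsq(A,(q**2).sum(1),rcond=None)[0];print('cup outer',s[:2],np.sqrt(s[2]+s[0]**2+s[1]**2))
for n,x,y,d in(('g',583,180,62),('b',721,169,74),('o',443,190,86)):
    p=p2w(c,*P(x,y),.013);print(n,'disc',p,'dia',np.linalg.norm(p-p2w(c,*P(x+d,y),.013)))
for n,pts in(('g',[(570,84),(587,82),(590,137),(574,139)]),):
    print('fin top',n,np.mean([p2w(c,*P(*p),.058) for p in pts],0))
arc=[p2w(c,*P(*v),.013)[:2] for v in((543,47),(550,53),(561,58),(572,59),(584,57),(594,51),(600,44))]
q=np.array(arc);A=np.c_[2*q,np.ones(len(q))];s=np.linalg.lstsq(A,(q**2).sum(1),rcond=None)[0];print('arc outer',s[:2],np.sqrt(s[2]+s[0]**2+s[1]**2),q.mean(0))
E
python3 m.py
```

```text
ball [0.6044413  0.16822469 0.026     ] dia 0.039855704601920255
dia v 0.041279644146552746
{'tl': array([0.65173532, 0.20741069]), 'tr': array([0.63297177, 0.11154837]), 'bl': array([0.41275676, 0.25077537]), 'br': array([0.39406256, 0.15387612])} len 0.2428811393922627 0.24262986207504397 w 0.09768139363882725
mid [0.5228816  0.18090264] yaw -10.16595178771164
cup outer [0.45739497 0.19284923] 0.030143402619434767
g disc [ 0.45744595 -0.16675113  0.013     ] dia 0.04043669004093437
b disc [ 0.46335065 -0.25696412  0.013     ] dia 0.048331896543237614
o disc [ 0.45221576 -0.07545453  0.013     ] dia 0.05601764029494325
fin top g [ 0.5017896  -0.16449302  0.058     ]
arc outer [ 0.56034986 -0.16012853] 0.024167408201379574 [ 0.54051597 -0.1608601 ]
```

```bash
python3 - <<'E'
from h import *
from scipy.spatial.transform import Rotation as R
s=observe(); M=R.from_quat(s['orientation']).as_matrix(); print(M.round(3)); z=M[:,2]; a=np.degrees(np.arctan2(z[1],z[0])); print('jaw dir yaw',a)
print('turn to grasp (yaw 3.7):',[(93.7-a+180*k+180)%360-180 for k in(0,1)],'q6',s['joint_pos'])
print(np.array([.5022,-.164,.032])-s['eef_pos'],s['time_s'])
E
```

```text
[[ 0.897 -0.001  0.441]
 [-0.441 -0.001  0.897]
 [-0.    -1.    -0.001]]
jaw dir yaw 63.82692703025529
turn to grasp (yaw 3.7): [np.float64(29.873072969744726), np.float64(-150.12692703025527)] q6 [ 9.74403750e-01  3.13844440e-01  4.52493138e-02  1.30361077e+00
 -6.59207050e-07  1.43121019e+00]
[ 0.24878321 -0.67973509 -0.20960813] 0.15
```

Call:
{"op": "apply_moves", "data": {
  "plan": [
    [[0.018,-0.049,-0.008],[0,0,2.13]],
    [[0.018,-0.049,-0.008],[0,0,2.13]],
    [[0.018,-0.049,-0.008],[0,0,2.13]],
    [[0.018,-0.049,-0.008],[0,0,2.13]],
    [[0.018,-0.049,-0.008],[0,0,2.13]],
    [[0.018,-0.049,-0.008],[0,0,2.13]],
    [[0.018,-0.049,-0.008],[0,0,2.13]],
    [[0.018,-0.049,-0.008],[0,0,2.13]],
    [[0.018,-0.049,-0.008],[0,0,2.13]],
    [[0.018,-0.049,-0.008],[0,0,2.13]],
    [[0.018,-0.049,-0.008],[0,0,2.13]],
    [[0.018,-0.049,-0.008],[0,0,2.13]],
    [[0.018,-0.049,-0.008],[0,0,2.13]],
    [[0.015,-0.043,-0.008],[0,0,2.13]],
    [[0,0,0],[0,0,0]],
    [[0,0,0],[0,0,0]]
  ],
  "grip": 0.3,
  "newtons": 30
}}

```text
time_s: 2.15
eef_pos: [0.5019, -0.1634, 0.1299]
orientation: [-0.706, -0.022, 0.023, 0.707]
force: [-0.0, 0.5, 0.1]
width: 0.695
```

```bash
python3 - <<'E'
from h import *
c=read_camera('wrist'); cv2.imwrite('pics/w1.png',c['frame']); s=observe();print(s['eef_pos'],s['joint_pos'],s['time_s'],s['force'])
print(w2p(c,[.5025,-.1639,.058]),w2p(c,[.4574,-.1668,.013]),w2p(c,s['eef_pos']))
E
```

```text
[ 0.50193784 -0.16294662  0.13015565] [-4.66263417e-01  2.85343707e-01 -2.75894075e-01  1.01098728e+00
  3.25894568e-04 -5.30268640e-01] 2.2 [ 0.36850684  0.04216766 -0.53436882]
[282.37899062 227.93334792] [282.11725304 144.89222159] [285.22043982 288.84686496]
```

View pics/w1.png

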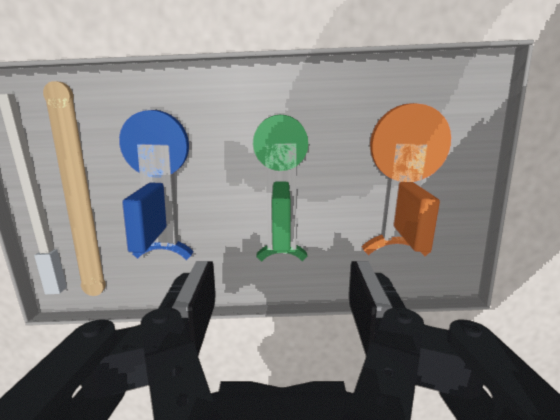

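The wrist view confirms the position: the disc is at (281,143) against (282,145) predicted, and the fin is centred between the fingers at column 282. Descending and gripping.

Call:
{"op": "apply_moves", "data": {
  "plan": [
    [[0,0,-0.02],[0,0,0]],
    [[0,0,-0.03],[0,0,0]],
    [[0,0,-0.03],[0,0,0]],
    [[0,-0.0005,-0.018],[0,0,0]],
    [[0,0,0],[0,0,0]],
    [[0,0,0],[0,0,0]]
  ]
}}

```text
time_s: 2.95
eef_pos: [0.5031, -0.1639, 0.0333]
orientation: [0.707, 0.023, -0.023, -0.707]
force: [-0.7, -0.5, 0.1]
width: 0.699
```

Call:
{"op": "apply_moves", "data": {
  "plan": [
    [[0,0,0],[0,0,0]],
    [[0,0,0],[0,0,0]],
    [[0,0,0],[0,0,0]],
    [[0,0,0],[0,0,0]],
    [[0,0,0],[0,0,0]],
    [[0,0,0],[0,0,0]]
  ],
  "grip": 1,
  "newtons": 30
}}

```text
time_s: 3.7
eef_pos: [0.503, -0.1645, 0.0328]
orientation: [0.707, 0.023, -0.022, -0.707]
force: [-0.3, 1.2, 6.0]
width: 0.133
```

Call:
{"op": "apply_moves", "data": {
  "plan": [
    [[0,0,0.015],[0,0,0]],
    [[0,0,0.035],[0,0,0]],
    [[0,0,0.04],[0,0,0]],
    [[0.0025,0.0432,0],[0,0,-1.7]],
    [[0.0025,0.0432,0],[0,0,-1.7]],
    [[0.0025,0.0432,0],[0,0,-1.7]],
    [[0.0025,0.0432,0],[0,0,-1.7]],
    [[0.0025,0.0432,0],[0,0,-1.7]],
    [[0.0025,0.0432,0],[0,0,-1.7]],
    [[0.0025,0.0432,0],[0,0,-1.7]],
    [[0.0025,0.0432,0],[0,0,-1.7]],
    [[0,0,0],[0,0,0]],
    [[0,0,0],[0,0,0]],
    [[0,0,0],[0,0,0]]
  ]
}}

```text
time_s: 5.45
eef_pos: [0.5226, 0.1801, 0.1224]
orientation: [0.704, -0.062, 0.062, -0.704]
force: [0.4, -0.2, -0.5]
width: 0.137
```

```bash
python3 - <<'E'
from h import *
c=read_camera('wrist'); cv2.imwrite('pics/w2.png',c['frame']);t=read_camera('top'); s=observe();print(s['eef_pos'],s['time_s'],s['force'],s['width'])
print(w2p(c,[.6044,.1682,.026]),w2p(c,[.4574,.1928,.024]))
a=cv2.resize(t['frame'][165:325,70:190],None,fx=2.625,fy=2.625,interpolation=cv2.INTER_CUBIC)
o=np.hstack([c['frame'][:, :480],a])
cv2.imwrite('pics/both2.png',o);print(o.shape)
E
```

```text
[0.52269401 0.18005874 0.1224011 ] 5.55 [ 0.91417225  0.35720793 -1.53839392] 0.13339019854940642
[286.75757356 316.27603113] [285.49824054 113.99477993]
(420, 795, 3)
```

View pics/both2.png

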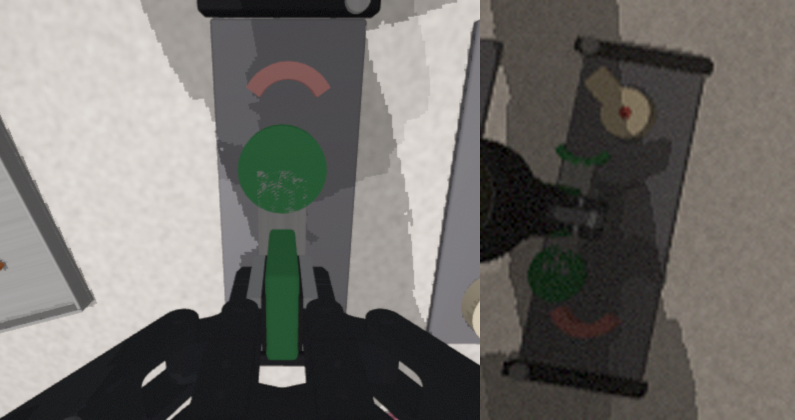

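Picture 5: the leaf hangs straight (disc at (282,169)), with the cup centred near column 289, so the leaf may be 1–4 mm too far to -y. I'll lower it to just above the cup and ball to check without parallax.

Call:
{"op": "apply_moves", "data": {
  "plan": [
    [[0,0.001,-0.02],[0,0,0]],
    [[0,0,-0.024],[0,0,0]],
    [[0,0,-0.018],[0,0,0]],
    [[0,0,0],[0,0,0]],
    [[0,0,0],[0,0,0]]
  ]
}}

```text
time_s: 6.18
eef_pos: [0.5232, 0.1818, 0.061]
orientation: [-0.704, 0.061, -0.062, 0.705]
force: [-0.0, 0.7, -0.4]
width: 0.134
```

```bash
python3 - <<'E'
from h import *
c=read_camera('wrist'); s=observe();print(s['eef_pos'],s['time_s'],s['force'],s['width'])
print(c['cx'],c['cy'],c['vertical_fov'],w2p(c,[.4574,.1928,.024]))
a=cv2.resize(c['frame'][0:250,120:440],None,fx=2.4,fy=2.4,interpolation=cv2.INTER_CUBIC)
cv2.imwrite('pics/w3.png',a);cv2.imwrite('pics/w3raw.png',c['frame'])
E
```

```text
[0.52347715 0.18199963 0.06132445] 6.225 [-0.13535256 -0.26981163 -0.98783812] 0.14020885442968514
281.74826318351074 205.300907804119 61.970983945048296 [282.94424353 120.66729079]
```

View pics/w3.png

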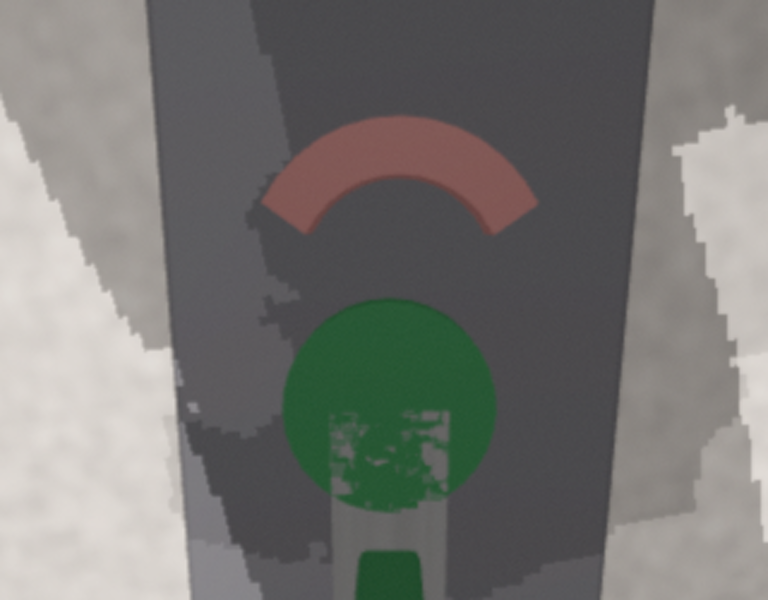

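Cup centre is at column 400 (tips 262/538) and the disc at 389.5 (283/496), at about 5.3 px/mm, so the leaf needs about 2 mm to +y. Correcting, then lowering.

Call:
{"op": "apply_moves", "data": {
  "plan": [
    [[0.0003,0.002,-0.01],[0,0,0]],
    [[0,0,-0.009],[0,0,0]],
    [[0,0,-0.002],[0,0,0]],
    [[0,0,0],[0,0,0]]
  ]
}}

```text
time_s: 6.72
eef_pos: [0.5226, 0.1842, 0.0389]
orientation: [0.704, -0.062, 0.061, -0.704]
force: [-0.5, 0.3, -0.7]
width: 0.138
```

Call:
{"op": "apply_moves", "data": {
  "plan": [
    [[0,0,-0.001],[0,0,0]],
    [[0,0,0],[0,0,0]]
  ]
}}

```text
time_s: 6.98
eef_pos: [0.5231, 0.1842, 0.0385]
orientation: [-0.704, 0.061, -0.061, 0.705]
force: [0.8, -0.5, -1.0]
width: 0.136
```

Call:
{"op": "apply_moves", "data": {
  "plan": [
    [[0,0,-0.001],[0,0,0]],
    [[0,0,0],[0,0,0]]
  ]
}}

```text
time_s: 7.22
eef_pos: [0.5232, 0.1843, 0.0379]
orientation: [-0.704, 0.061, -0.062, 0.705]
force: [-1.2, -0.5, 2.6]
width: 0.135
```

Call:
{"op": "apply_moves", "data": {
  "plan": [
    [[0.0039,-0.0007,0.0003],[0,0,0]],
    [[0.0039,-0.0007,0],[0,0,0]],
    [[0.0039,-0.0007,0],[0,0,0]],
    [[0.0039,-0.0007,0],[0,0,0]],
    [[0.001,-0.0002,0],[0,0,0]],
    [[0.001,-0.0002,0],[0,0,0]],
    [[0,0,0],[0,0,0]]
  ]
}}

```text
time_s: 8.1
eef_pos: [0.5407, 0.1811, 0.0379]
orientation: [-0.704, 0.061, -0.061, 0.705]
force: [-3.0, 0.5, 4.8]
width: 0.134
```

```bash
python3 - <<'E'
from h import *
t=read_camera('top');w=read_camera('wrist')
a=cv2.convertScaleAbs(cv2.resize(t['frame'][180:290,80:170],None,fx=4,fy=4,interpolation=cv2.INTER_CUBIC),alpha=2)
b=w['frame'][:420,80:480]; b=np.vstack([b,np.zeros((20,400,3),np.uint8)])
cv2.imwrite('pics/b4.png',np.hstack([a,b]))
f=[observe() for _ in range(3)];print([ (x['force'].round(1),x['wrist_torque'].round(2)) for x in f])
E
```

```text
[(array([-1.9,  0.5,  5.6]), array([0.04, 0.47, 0.02])), (array([-1.9,  0.5,  5.6]), array([0.04, 0.47, 0.02])), (array([-1.9,  0.5,  5.6]), array([0.04, 0.47, 0.02]))]
```

View pics/b4.png

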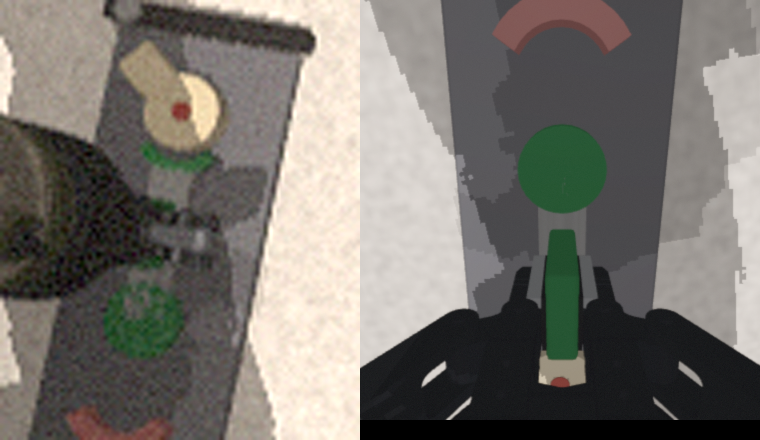

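Aligned now: in the wrist view the cup centre is at column 561.5, the disc at 562.5 and the ball's red dot at 560. About 4–5 mm to go to the ball, so creeping in.

Call:
{"op": "apply_moves", "data": {
  "plan": [
    [[0.001,-0.0002,0.0005],[0,0,0]],
    [[0.001,-0.0002,0],[0,0,0]],
    [[0,0,0],[0,0,0]]
  ]
}}

```text
time_s: 8.57
eef_pos: [0.5429, 0.1804, 0.0379]
orientation: [0.704, -0.061, 0.061, -0.704]
force: [0.8, -0.1, -0.1]
width: 0.138
```

Call:
{"op": "apply_moves", "data": {
  "plan": [
    [[0.001,-0.0002,0],[0,0,0]],
    [[0,0,0],[0,0,0]]
  ]
}}

```text
time_s: 8.82
eef_pos: [0.5436, 0.1803, 0.0379]
orientation: [0.704, -0.061, 0.061, -0.704]
force: [0.5, 0.7, -1.0]
width: 0.133
```

Call:
{"op": "apply_moves", "data": {
  "plan": [
    [[0.001,-0.0002,0],[0,0,0]],
    [[0,0,0],[0,0,0]]
  ]
}}

```text
time_s: 9.07
eef_pos: [0.5446, 0.1801, 0.0381]
orientation: [-0.704, 0.061, -0.061, 0.704]
force: [0.1, -0.2, -0.9]
width: 0.137
```

Call:
{"op": "apply_moves", "data": {
  "plan": [
    [[0.0007,-0.0001,-0.0003],[0,0,0]],
    [[0,0,0],[0,0,0]]
  ]
}}

```text
time_s: 9.32
eef_pos: [0.5453, 0.1801, 0.0379]
orientation: [-0.704, 0.061, -0.061, 0.704]
force: [-0.0, -1.0, -1.3]
width: 0.135
```

Call:
{"op": "apply_moves", "data": {
  "plan": [
    [[0.0005,-0.0001,0],[0,0,0]],
    [[0,0,0],[0,0,0]]
  ]
}}

```text
time_s: 9.57
eef_pos: [0.5458, 0.18, 0.0379]
orientation: [-0.704, 0.061, -0.061, 0.704]
force: [-0.0, 0.0, -0.6]
width: 0.138
```

Call:
{"op": "apply_moves", "data": {
  "plan": [
    [[0.0005,-0.0001,0],[0,0,0]],
    [[0,0,0],[0,0,0]]
  ]
}}

```text
time_s: 9.82
eef_pos: [0.5459, 0.1799, 0.0379]
orientation: [-0.704, 0.062, -0.061, 0.704]
force: [-2.9, -0.2, 1.4]
width: 0.132
```

Call:
{"op": "apply_moves", "data": {
  "plan": [
    [[0.0005,-0.0001,0],[0,0,0]],
    [[0,0,0],[0,0,0]]
  ]
}}

```text
time_s: 10.07
eef_pos: [0.546, 0.1799, 0.0379]
orientation: [-0.704, 0.062, -0.061, 0.705]
force: [-5.1, 0.3, 4.1]
width: 0.137
```

Contact came at x≈0.546, which puts the hollow axis at about 0.605 against 0.604 for the ball: a bedded match. Push is 5 N with almost no side force. Holding.

Call:
{"op": "apply_moves", "data": {
  "plan": [
    [[0,0,0],[0,0,0]],
    [[0,0,0],[0,0,0]],
    [[0,0,0],[0,0,0]],
    [[0,0,0],[0,0,0]],
    [[0,0,0],[0,0,0]]
  ]
}}

```text
time_s: 10.7
eef_pos: [0.546, 0.1799, 0.0379]
orientation: [-0.704, 0.062, -0.061, 0.705]
force: [-5.2, 1.0, 3.4]
width: 0.136
```

Call:
{"op": "apply_moves", "data": {
  "plan": [
    [[0,0,0],[0,0,0]],
    [[0,0,0],[0,0,0]],
    [[0,0,0],[0,0,0]],
    [[0,0,0],[0,0,0]],
    [[0,0,0],[0,0,0]]
  ]
}}

```text
time_s: 11.32
eef_pos: [0.546, 0.1799, 0.0379]
orientation: [-0.704, 0.062, -0.061, 0.704]
force: [-4.8, 1.1, 4.7]
width: 0.135
```

```bash
python3 - <<'E'
from h import *
t=read_camera('top');w=read_camera('wrist');s=read_camera('scene')
a=cv2.convertScaleAbs(cv2.resize(t['frame'][180:290,80:170],None,fx=4,fy=4,interpolation=cv2.INTER_CUBIC),alpha=2)
b=cv2.resize(s['frame'][140:240,360:440],None,fx=4.4,fy=4.4,interpolation=cv2.INTER_CUBIC)
cv2.imwrite('pics/b5.png',np.hstack([a,b]))
x=observe();print(x['time_s'],x['force'].round(1),x['wrist_torque'].round(2))
E
```

```text
11.475 [-5.   1.1  4.3] [ 0.19  0.97 -0.05]
```

View pics/b5.png

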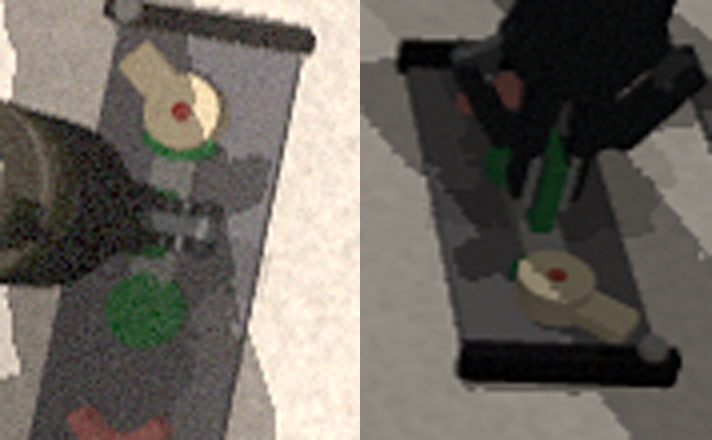

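Picture 8: the hollow sits concentric on the ball without a gap, in both views. Sliding back towards the cup.

Call:
{"op": "apply_moves", "data": {
  "plan": [
    [[-0.001,0.0002,0.0002],[0,0,0]],
    [[-0.0039,0.0007,0],[0,0,0]],
    [[-0.0039,0.0007,0],[0,0,0]],
    [[-0.0039,0.0007,0],[0,0,0]],
    [[-0.0039,0.0007,0],[0,0,0]],
    [[-0.0039,0.0007,0],[0,0,0]],
    [[-0.0039,0.0007,0],[0,0,0]],
    [[-0.0039,0.0007,0],[0,0,0]],
    [[-0.0039,0.0007,0],[0,0,0]],
    [[-0.0039,0.0007,0],[0,0,0]],
    [[-0.002,0.0004,0],[0,0,0]],
    [[-0.001,0.0002,0],[0,0,0]],
    [[0,0,0],[0,0,0]],
    [[0,0,0],[0,0,0]]
  ]
}}

```text
time_s: 13.22
eef_pos: [0.5078, 0.1869, 0.0381]
orientation: [-0.704, 0.061, -0.061, 0.704]
force: [0.9, -0.5, -2.0]
width: 0.137
```

Call:
{"op": "apply_moves", "data": {
  "plan": [
    [[-0.001,0.0002,0],[0,0,0]],
    [[0,0,0],[0,0,0]]
  ]
}}

```text
time_s: 13.48
eef_pos: [0.5066, 0.1871, 0.038]
orientation: [-0.704, 0.061, -0.061, 0.704]
force: [0.5, -0.6, -0.3]
width: 0.131
```

Call:
{"op": "apply_moves", "data": {
  "plan": [
    [[-0.001,0.0002,0],[0,0,0]],
    [[0,0,0],[0,0,0]]
  ]
}}

```text
time_s: 13.72
eef_pos: [0.5055, 0.1873, 0.038]
orientation: [-0.704, 0.061, -0.061, 0.704]
force: [0.8, -0.2, -1.6]
width: 0.136
```

Call:
{"op": "apply_moves", "data": {
  "plan": [
    [[-0.001,0.0002,-0.0003],[0,0,0]],
    [[0,0,0],[0,0,0]]
  ]
}}

```text
time_s: 13.98
eef_pos: [0.5048, 0.1875, 0.0378]
orientation: [-0.704, 0.061, -0.061, 0.704]
force: [-0.1, -0.6, -1.0]
width: 0.134
```

Call:
{"op": "apply_moves", "data": {
  "plan": [
    [[-0.0005,0.0001,0],[0,0,0]],
    [[0,0,0],[0,0,0]]
  ]
}}

```text
time_s: 14.22
eef_pos: [0.5043, 0.1876, 0.0378]
orientation: [-0.704, 0.061, -0.061, 0.705]
force: [0.1, 0.0, -0.3]
width: 0.137
```

Call:
{"op": "apply_moves", "data": {
  "plan": [
    [[-0.0005,0.0001,0],[0,0,0]],
    [[0,0,0],[0,0,0]]
  ]
}}

```text
time_s: 14.48
eef_pos: [0.5038, 0.1877, 0.0378]
orientation: [-0.704, 0.061, -0.061, 0.704]
force: [0.9, -0.3, -0.2]
width: 0.137
```

Call:
{"op": "apply_moves", "data": {
  "plan": [
    [[-0.0005,0.0001,0],[0,0,0]],
    [[0,0,0],[0,0,0]]
  ]
}}

```text
time_s: 14.72
eef_pos: [0.5033, 0.1878, 0.0378]
orientation: [-0.704, 0.061, -0.061, 0.704]
force: [-0.3, -0.7, 0.5]
width: 0.132
```

Call:
{"op": "apply_moves", "data": {
  "plan": [
    [[-0.0005,0.0001,0],[0,0,0]],
    [[0,0,0],[0,0,0]]
  ]
}}

```text
time_s: 14.98
eef_pos: [0.5028, 0.1879, 0.0378]
orientation: [-0.704, 0.061, -0.061, 0.704]
force: [0.6, -0.1, 1.1]
width: 0.132
```

Call:
{"op": "apply_moves", "data": {
  "plan": [
    [[-0.0005,0.0001,0],[0,0,0]],
    [[0,0,0],[0,0,0]]
  ]
}}

```text
time_s: 15.22
eef_pos: [0.5023, 0.188, 0.0378]
orientation: [-0.704, 0.061, -0.061, 0.705]
force: [0.7, -1.1, 1.6]
width: 0.134
```

Call:
{"op": "apply_moves", "data": {
  "plan": [
    [[-0.0005,0.0001,0],[0,0,0]],
    [[0,0,0],[0,0,0]]
  ]
}}

```text
time_s: 15.48
eef_pos: [0.5022, 0.188, 0.0379]
orientation: [-0.704, 0.061, -0.062, 0.704]
force: [2.3, -0.9, 0.3]
width: 0.133
```

Call:
{"op": "apply_moves", "data": {
  "plan": [
    [[-0.0004,0.0001,0],[0,0,0]],
    [[0,0,0],[0,0,0]]
  ]
}}

```text
time_s: 15.72
eef_pos: [0.502, 0.188, 0.0379]
orientation: [0.704, -0.061, 0.062, -0.704]
force: [4.1, -2.6, -0.2]
width: 0.133
```

Call:
{"op": "apply_moves", "data": {
  "plan": [
    [[-0.0004,0.0001,0],[0,0,0]],
    [[0,0,0],[0,0,0]]
  ]
}}

```text
time_s: 15.98
eef_pos: [0.502, 0.188, 0.038]
orientation: [0.705, -0.061, 0.062, -0.704]
force: [5.1, -2.3, -0.4]
width: 0.135
```

Call:
{"op": "apply_moves", "data": {
  "plan": [
    [[0,-0.0002,-0.0003],[0,0,0]],
    [[0,0,0],[0,0,0]],
    [[0,0,0],[0,0,0]],
    [[0,0,0],[0,0,0]],
    [[0,0,0],[0,0,0]]
  ]
}}

```text
time_s: 16.6
eef_pos: [0.502, 0.188, 0.0379]
orientation: [-0.704, 0.061, -0.062, 0.704]
force: [5.0, -2.6, 0.8]
width: 0.137
```

Call:
{"op": "apply_moves", "data": {
  "plan": [
    [[0,0,0],[0,0,0]],
    [[0,0,0],[0,0,0]],
    [[0,0,0],[0,0,0]],
    [[0,0,0],[0,0,0]],
    [[0,0,0],[0,0,0]],
    [[0,0,0],[0,0,0]]
  ]
}}

```text
time_s: 17.35
eef_pos: [0.502, 0.188, 0.0379]
orientation: [-0.704, 0.061, -0.062, 0.704]
force: [4.7, -2.1, 1.7]
width: 0.133
```

Held for over 1 s at about 5 N, with travel of 44.6 mm against about 45 expected. Releasing.

Call:
{"op": "apply_moves", "data": {
  "plan": [
    [[0,0,0],[0,0,0]],
    [[0,0,0],[0,0,0]],
    [[0,0,0],[0,0,0]],
    [[0,0,0],[0,0,0]],
    [[0,0,0.01],[0,0,0]],
    [[0,0,0.03],[0,0,0]],
    [[0,0,0.04],[0,0,0]],
    [[0,0,0.05],[0,0,0]],
    [[0,-0.05,0.02],[0,0,0]],
    [[0,-0.05,0.01],[0,0,0]],
    [[0,-0.05,0],[0,0,0]],
    [[0,-0.05,0],[0,0,0]],
    [[0,0,0],[0,0,0]]
  ],
  "grip": 0.4
}}

```text
time_s: 18.98
eef_pos: [0.5011, -0.0148, 0.1983]
orientation: [0.704, -0.063, 0.064, -0.704]
force: [-0.3, -0.3, 0.3]
width: 0.599
```

```bash
python3 - <<'E'
from h import *
t=read_camera('top');s=read_camera('scene')
a=cv2.convertScaleAbs(cv2.resize(t['frame'][175:320,75:165],None,fx=4,fy=4,interpolation=cv2.INTER_CUBIC),alpha=1.7)
b=cv2.resize(s['frame'][140:240,150:450],(430,143));b2=cv2.resize(s['frame'][145:235,365:435],None,fx=4.8,fy=4.8,interpolation=cv2.INTER_CUBIC)[:437,:430]
o=np.zeros((580,790,3),np.uint8);o[:,:360]=a;o[:143,360:]=b;o[143:143+b2.shape[0],360:360+b2.shape[1]]=b2
cv2.imwrite('pics/f6.png',o);x=observe();print(x['time_s'],x['eef_pos'],x['force'],x['width'])
E
```

```text
19.075 [ 0.50079525 -0.01216719  0.19795182] [-0.33365729  0.69066513 -0.18289733] 0.5967015347651873
```

View pics/f6.png

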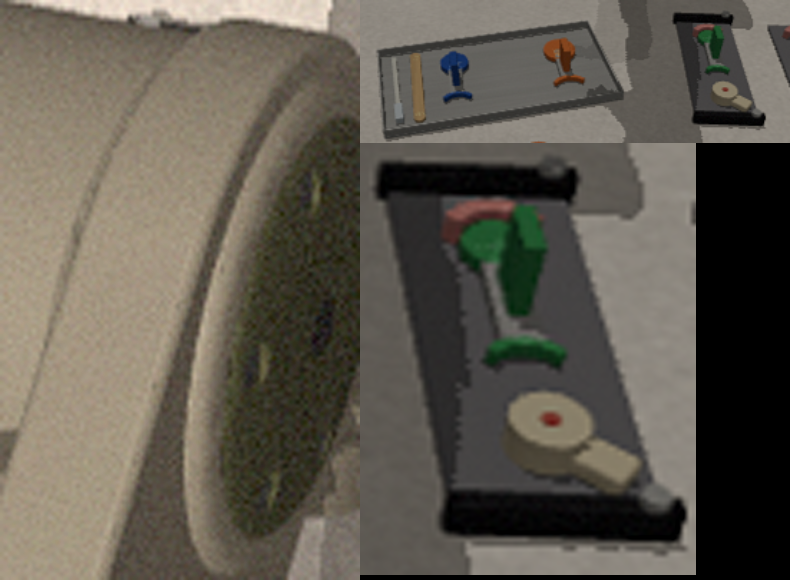

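The scene view shows the green leaf flat with its disc in the cup, and blue and orange still in the tray. The arm hides the top view, so I'll move it aside for one last check.

Call:
{"op": "apply_moves", "data": {
  "plan": [
    [[0,-0.045,0],[0,0,0]],
    [[0,-0.045,0],[0,0,0]],
    [[0,-0.045,0],[0,0,0]],
    [[0,-0.045,0],[0,0,0]],
    [[0,-0.045,0],[0,0,0]],
    [[0,0,0],[0,0,0]],
    [[0,0,0],[0,0,0]]
  ]
}}

```text
time_s: 19.95
eef_pos: [0.501, -0.2353, 0.1973]
orientation: [-0.704, 0.061, -0.061, 0.705]
force: [-0.4, 0.0, -0.4]
width: 0.6
```

```bash
python3 - <<'E'
from h import *
t=read_camera('top')
a=cv2.convertScaleAbs(cv2.resize(t['frame'][175:320,75:165],None,fx=4.1,fy=4.1,interpolation=cv2.INTER_CUBIC),alpha=1.7)
cv2.imwrite('pics/f7.png',a);x=observe();print(x['time_s'],x['eef_pos'],x['force'])
E
```

```text
20.0 [ 0.50101941 -0.2350829   0.19738581] [-0.02642716 -0.09422196  0.45836119]
```

View pics/f7.png

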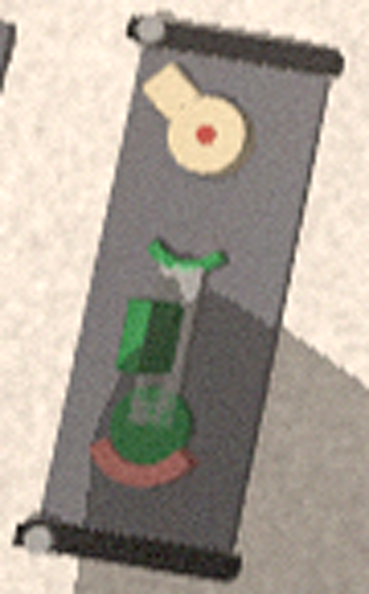

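The disc, centred at (150,425), is seated against the cup wall with no visible gap, and the leaf lies flat along the dock axis. Handing in.

```bash
python3 -c "
from station import *
print(job_done())"
```

```text
the job is handed in; nothing more can be done
None
```

The green leaf (20 mm) is the one that fits. I handed the job in at about 20 s, with the green leaf lying flat on the board and its round end home in the cup.

- **Choosing the leaf:** the docked ball measured about 40–41 mm across in the top view, so only green matched. I didn't try blue or orange on the model; both are still in the tray.
- **Hollow end on the ball:** it bedded with the hollow axis at x≈0.605, against 0.604 measured for the ball. A wrong size would be off by about 5 mm. I held it at about 5 N for about 1.4 s with almost no side force, and the pictures showed no gap. I didn't do a separate rocking test.
- **Round end in the cup:** the leaf slid back 44.6 mm, against about 45 expected, and I held it there at about 5 N for over 1 s. There was a steady side force of about 1.5 N, which would mean it sits about 0.15 mm off centre within the clearance.
- **Last checks:** after release, the scene and top views show the disc seated against the cup wall. The gripper was clear and touching nothing.
- **Disagreement:** the top and wrist cameras differed by 2–3 mm sideways at the dock. I went with the close wrist view, and the small side forces at contact agreed with it.
- **Flatness while sliding:** for parts of the slides the vertical force was close to the leaf's own weight, so it may have been only just touching the board there.

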